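Seat and lock the bayonet cover of a power socket

ROBOT

A 6-joint arm with a two-finger parallel gripper is mounted at the origin on the work surface. World frame = base frame: x ahead of the robot, y to its left, z up, the work surface at z = 0. Lengths are in m, angles in rad, forces in N, time in s.
With the tool pointing down it reaches from about 0.225 to 0.875 m from the base axis. Payload 3.4 kg.
Tool frame: the origin (TCP) lies between the finger pads; the fingertips stand 11 mm ahead of it and the grasp point (between the pads) lies 8 mm behind it; z points along the fingers, y is the line along which they close (so a half turn about z gives the same grasp; the last joint's range is limited). The gripper opens to 85 mm and grips with 20 to 120 N. Pads are 22 mm wide; open, the fingers measure 114 mm over their backs; the gripper's body (76 mm by 85 mm) begins 54 mm behind the grasp point. The pads swing forward as they close: fully open they stand 13 mm farther back than shut.
Start: joints at [1.101, 0.276, 1.505, -0, 1.361, -0.121], TCP at [0.197, 0.54, 0.242] pointing down, gripper open.
Joint ranges: [-2.89, 2.89], [-0.75, 2.08], [0.22, 2.7], [-1.18, 4.32], [0.11, 2.71], [-2.7, 2.7]. Speed limits (rad/s): [2.57, 2.57, 3.14, 3.14, 3.14, 3.14].

INTERFACE

Orientations are given as a unit quaternion [w, x, y, z].
In Python, from rig import sensors, eyes, manip gives the robot as it stands.
- The arm moves only by the tool drive_tool, never from a script. Its argument "deltas" is a list of rows, each an object with "linear": the shift along the world's x, y, z in mm, a list of three; "twist": the turn about the world's z in degrees; "claw": the opening, from 0 (shut) to 1 (fully open). In form: [{"linear": [tx, ty, tz], "twist": twist, "claw": claw}, ...]. A call has 1 to 12 rows; each row is the pose to reach, as a shift and turn from the pose commanded when the call began; what a row does not reach only later rows make up. A row lasts 1/12 s, in which the tool goes at most 41.7 mm and 7.16 degrees, less where a joint would pass 70% of its speed; a pose out of reach is approached as far as the arm can. A call with a gripper value outside its range is refused whole. The fingers move at their own pace and stop on an object; "squeeze" is the grip in N (left out, the last holds). Time passes only in rows, so rows that repeat a pose let the fingers close. It gives the time, the measured TCP pose, the force, the opening and the grip force at its end, in the units of the state.
- sensors.get_state(): the state, without advancing time (a new reading comes with each control period).
- eyes.get_image(name): name is "scene" or "top" or "wrist"; returns the picture (480x640x3 uint8, red, green, blue); there is no depth.
- eyes.camera_model(name): a dict with "intrinsics" (3x3 intrinsics, pixels), "R" (3x3) and "t" (3): a world point X has camera coordinates R X + t. Camera axes: x right, y down, z forward; pixel columns grow to the right and rows downward; lengths in m; the calibration is good to about 2 mm. A picture is of the moment at which its call begins: read the wrist's pose just before it. camera_model takes no time and is no camera call; for the wrist camera it gives the pose at the moment of the call.
- manip.sign_off(): hands the job in; it is judged then, once.
The state is a dict: "clock": time; "qpos": joint angles; "qd": joint speeds; "effort": joint torques, N m; "position": TCP position; "ee_rot": TCP orientation; "contact_force": force on the tool from outside, world axes, zero at the start; "moment": the same for the moment, N m; "width": finger opening in m; "gripper_force": force on a finger pad.
Only numpy, scipy, OpenCV 4.12 (cv2) and the standard library are available. Lean on these libraries where they do the work, as an engineer would, in place of code of your own. Each camera call takes 0.05 s, during which the arm holds its last target. There are 200 camera calls.

TASK

The round cover of the big power socket on the distributor box has been flipped shut with its lock collar out of step, so it stands proud on the bayonet cams. Turn the collar back (anticlockwise seen from above) until the cover drops flat, then turn it clockwise until its white line is at the locked mark (the solid dot), so that the cover is fully shut and locked. Leave the other things on the bench where they are.

Things in the scene. Friction and masses are not known exactly. Their poses are not given: they have to be found in the camera images.
- distributor: Grey power box, 200 (its x) by 340 (its y) by 95 mm high, screwed to the bench. Origin: centre of its underside. The big socket's black flange (136 mm square, 10 mm thick) is on top, centred at x 0, y -60 mm. Beyond y = +40 mm are lower fittings, at most 115 mm above the bench. The cover's hinge pin runs along y at x = -76 mm, 125 mm above the bench; the cover's free edge is towards +x.
- socket_axis (a point): Point on the upright axis of the big socket, 125 mm above the bench, fixed to the box (axes as the box). With the cover fully shut, the collar turns about the vertical line through this point.
- mark_open (a point): Centre of the open mark: a white moulded ring, 11 mm across, on the flange (106 mm above the bench), 63.5 mm from the socket axis.
- mark_locked (a point): Centre of the locked mark: a white moulded solid dot, 11 mm across, on the flange, 63.5 mm from the socket axis, 50 degrees clockwise (seen from above) of the open mark.
- pointer (a point): The white line on top of the collar, 52 mm from its axis; turns with the collar. The collar is a grey plastic ring round the cover, 112 mm outside diameter, 24 mm high (top 133 mm above the bench when shut).
- wing_a (a point): Middle of a grip wing of the collar, 70 mm from its axis, at the wing's mid-height. The wing stands out radially from 52 to 82 mm from the axis, 14 mm thick, 28 mm high. Cover shut: underside 111, top 139 mm above the bench, 16 mm clear of the box; with the cover proud, up to 20 mm higher. Wing a is 90 degrees anticlockwise (from above) of the white line, on the box's +y side.
- wing_b (a point): The same on the opposite wing, 180 degrees from wing a, on the box's -y side. Both wings are alike; either will do.
- collar (a joint): Angle of the collar (rad), growing clockwise seen from above: 0 white line at open mark, 0.873 at locked mark; stops at -0.06 and 0.90. Starts at 0.48 to 0.80. Stays where left; takes 0.1 to 0.25 N m. Two pins in it ride on two cams of the socket: the cover drops only below about 0.35; with the cover down, beyond about 0.4 the pins are under the cams and hold it shut.
- cover (a joint): Angle of the hinged cover, which carries the collar (rad): 0 shut flat, growing as it opens (to 1.9); 0.09 to 0.18 when proud on the cams. Cover and collar weigh 0.28 kg and a light spring closes them, so they drop by themselves unless the fingers hold them up: a tight grip on a wing carries the cover, so ease the grip or follow it down.
- cone: Dark steel balancer centring cone, 98 mm across, 72 mm high; bystander. Origin: centre of its underside.
- paste_tub: White open plastic tub of tyre paste, 120 mm across, 115 mm high; bystander. Origin: centre of its underside.
- tin: Closed tin, 86 mm across, 85 mm high; bystander. Origin: centre of its underside.
- tyre_lever: Steel tyre lever with a rubber grip lying flat, 350 mm long, 16 mm high; bystander. Origin: under the middle of its bar, x along it.

How it is judged:
On the way:
1. the cover has dropped flat with the collar turned back (cover below 0.03 rad, collar below 0.4 rad) (value of joint cover below 0.03 rad and value of joint collar below 0.4 rad), for 0.1 s.
At the end, for the whole second after the job is handed in: The cover is shut flat (hinge angle below 0.03 rad) and the collar is at its locked mark (above 0.77 rad, that is within 6 degrees of 0.873 or at its stop just past it) (value of joint cover below 0.03 rad and value of joint collar above 0.77 rad); the robot touches nothing.
It fails at once if a bystander (cone, tub, tin or tyre lever) is shifted by more than 30 mm (distance of any of cone, paste_tub, tin, tyre_lever from where it was at the start of the episode above 0.03 m).
It also fails if it takes over 38 s, if anything falls off the work surface, if the arm or the gripper's body presses on something with over 40 N, if the wrist force passes 120 N, or if a joint passes its speed limit or range.

## Working session

There is one attempt and no reset: what is moved stays moved. The work goes in short steps, Python scripts to look and compute and a tool call to move; the robot and the scene stay as the last step left them, time stands still between calls to the robot, and variables do not carry over. Pictures are saved under pics/ and viewed, at most 10 in all, crops included, and the job is handed in when it is done.

Besides the shell and the picture viewer there is one more tool, called as a command line: name --argument value ..., lists and objects as JSON in quotes. drive_tool: Moves the arm, as the interface text tells. Its arguments: {"type":"object","properties":{"deltas":{"type":"array","items":{"type":"object","properties":{"linear":{"type":"array","items":{"type":"number"}},"twist":{"type":"number"},"claw":{"type":"number"}}}},"squeeze":{"type":"number"}},"required":["deltas"]}

```bash
mkdir -p pics
python3 - <<'E'
from rig import sensors, eyes
import cv2,numpy as np
s=sensors.get_state();print(s['clock'],s['position'],s['ee_rot'],s['width'])
for n in('top','scene'):
    im=eyes.get_image(n);cv2.imwrite(f'pics/{n}0.png',im[:,:,::-1])
    m=eyes.camera_model(n);print(n,np.round(m['intrinsics'],1).tolist(),np.round(m['R'],3).tolist(),np.round(m['t'],3).tolist())
E
```

```text
0.0 [0.19630234 0.5399095  0.24143961] [-2.54316259e-04  1.73518539e-01  9.84830188e-01 -8.67784308e-04] 0.08529857975963163
top [[493.7, 0.0, 315.3], [0.0, 493.7, 251.6], [0.0, 0.0, 1.0]] [[-0.011, -1.0, 0.013], [-0.99, 0.009, -0.142], [0.142, -0.014, -0.99]] [-0.049, 0.576, 1.245]
scene [[554.1, 0.0, 317.5], [0.0, 554.1, 230.3], [0.0, 0.0, 1.0]] [[0.808, 0.589, -0.006], [0.423, -0.587, -0.69], [-0.41, 0.555, -0.723]] [-0.435, -0.212, 1.71]
```

View pics/top0.png

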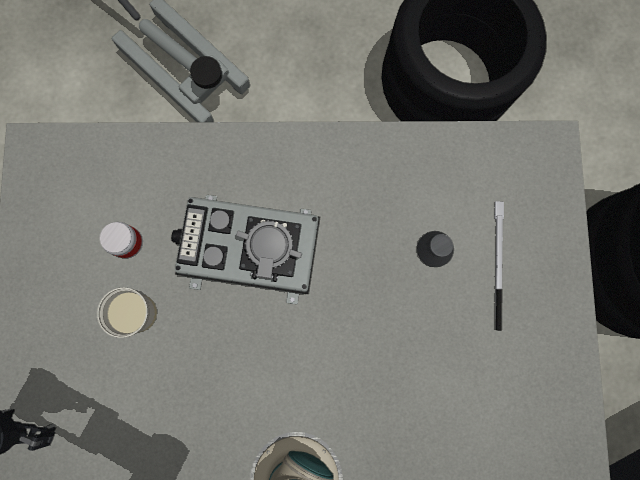

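View pics/scene0.png

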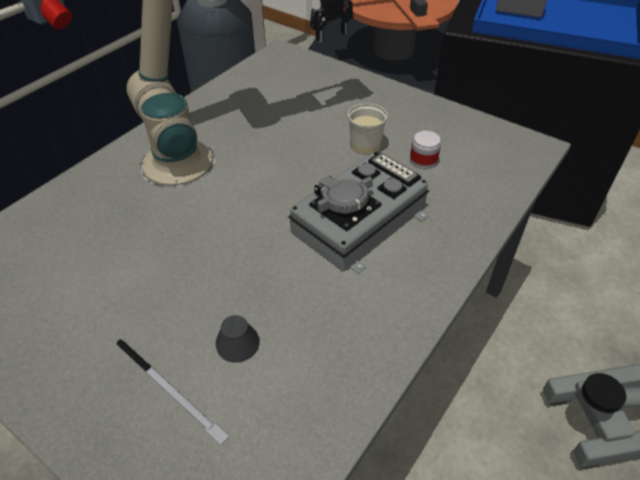

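The top view shows the box at about (250,245) px, the cover centre at (268,244), wing a at (240,236), wing b at (297,255), and the white marks above it near (280,223). The hinge is on the robot side, and the bystanders stand clear of the box. Next I'll enlarge this area and compute positions.

```bash
cat > h.py <<'E'
import numpy as np,cv2
from rig import sensors,eyes
def ray(m,uv,z):
    R=np.array(m['R']);t=np.array(m['t']);K=np.array(m['intrinsics'])
    d=R.T@np.linalg.solve(K,[uv[0],uv[1],1.]);c=-R.T@t
    return c+d*(z-c[2])/d[2]
def proj(m,X):
    p=np.array(m['intrinsics'])@(np.array(m['R'])@X+np.array(m['t']));return p[:2]/p[2]
E
python3 - <<'E'
from h import *
im=cv2.imread('pics/top0.png');m=eyes.camera_model('top')
c=im[185:305,165:330];cv2.imwrite('pics/crop0.png',cv2.resize(c,None,fx=4.8,fy=4.8,interpolation=cv2.INTER_CUBIC))
cs=[ray(m,p,.095) for p in[(190,198),(319,214),(306,292),(177,275)]]
print(np.round(cs,3));print(np.mean(cs,0))
e=(cs[0]-cs[1]+cs[3]-cs[2]);print('box yaw',np.degrees(np.arctan2(e[1],e[0]))-90)
for n,p,z in[('cov',(268,244),.14),('wa',(240,236),.135),('wb',(297,255),.135)]:print(n,ray(m,p,z))
E
```

```text
[[ 0.707  0.261  0.095]
 [ 0.663 -0.064  0.095]
 [ 0.467 -0.03   0.095]
 [ 0.512  0.288  0.095]]
[0.58731223 0.11389065 0.095     ]
box yaw -7.897558717884465
cov [0.58041483 0.06039388 0.14      ]
wa [0.60144241 0.12853387 0.135     ]
wb [ 0.55372409 -0.00907719  0.135     ]
```

View pics/crop0.png

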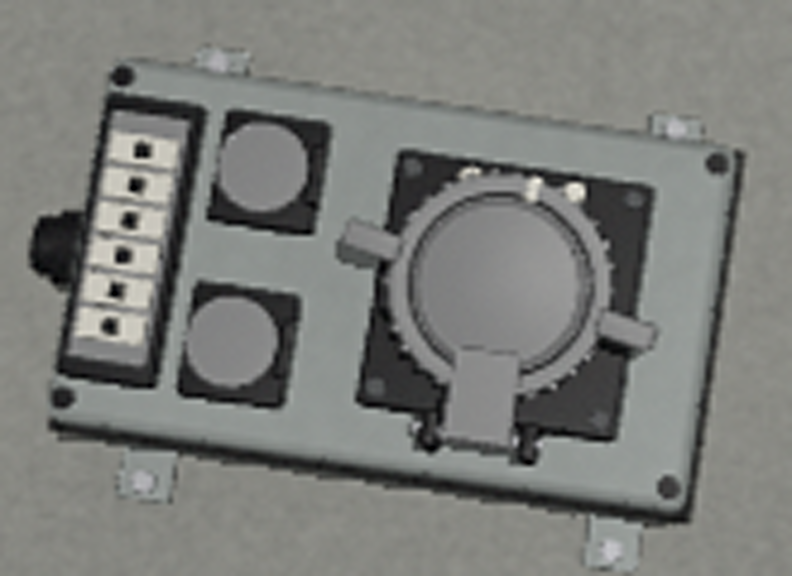

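The crop shows the white line at crop (533,188), the open ring mostly hidden at (470,173), the locked dot at (577,190), and wing b at about (628,328). I'll move above wing b, with the tool's closing axis tangential to the collar (turn of about -89°).

drive_tool --deltas '[{"linear": [20, -30, 0], "twist": -7, "claw": 1}, {"linear": [40, -60, 0], "twist": -14, "claw": 1}, {"linear": [60, -90, 0], "twist": -21, "claw": 1}, {"linear": [80, -120, 0], "twist": -28, "claw": 1}, {"linear": [100, -150, 0], "twist": -35, "claw": 1}, {"linear": [120, -180, 0], "twist": -42, "claw": 1}, {"linear": [140, -210, 0], "twist": -49, "claw": 1}, {"linear": [160, -240, 0], "twist": -56, "claw": 1}, {"linear": [180, -270, 0], "twist": -63, "claw": 1}, {"linear": [200, -300, 0], "twist": -70, "claw": 1}, {"linear": [220, -330, 0], "twist": -77, "claw": 1}, {"linear": [240, -360, 0], "twist": -84, "claw": 1}]'

```text
clock: 1.1
position: [0.4369, 0.1787, 0.2421]
ee_rot: [-0.0, 0.79, 0.613, -0.0]
contact_force: [0.2, 0.5, -0.3]
width: 0.0856
gripper_force: 0.0
```

drive_tool --deltas '[{"linear": [20, -30, 0], "twist": -3, "claw": 0.6}, {"linear": [40, -60, 0], "twist": -5, "claw": 0.5}, {"linear": [60, -95, 0], "twist": -5, "claw": 0.5}, {"linear": [80, -130, 0], "twist": -5, "claw": 0.5}, {"linear": [100, -160, 0], "twist": -5, "claw": 0.5}, {"linear": [118, -189, 0], "twist": -5, "claw": 0.5}, {"linear": [118, -189, 0], "twist": -5, "claw": 0.5}, {"linear": [118, -189, 0], "twist": -5, "claw": 0.5}]'

```text
clock: 1.77
position: [0.555, -0.0101, 0.2414]
ee_rot: [-0.001, 0.815, 0.58, -0.001]
contact_force: [-0.9, 1.0, 1.0]
width: 0.0425
gripper_force: 0.0
```

Run:
```python
from h import *
s=sensors.get_state();print(s['clock'],s['position'],s['ee_rot'],s['width'],s['contact_force'])
m=eyes.camera_model('wrist');im=eyes.get_image('wrist');cv2.imwrite('pics/w1.png',im[:,:,::-1])
np.savez('w1.npz',R=m['R'],t=m['t'],intrinsics=m['intrinsics'])
t=eyes.camera_model('top')
f=lambda a,b,z:np.round(ray(t,(165+(a+.5)/4.8-.5,185+(b+.5)/4.8-.5),z),4)
print('flange',[f(*p,.105) for p in[(400,150),(654,185),(617,440),(358,403)]])
print('fl c',np.mean([f(*p,.105) for p in[(400,150),(654,185),(617,440),(358,403)]],0))
print('open',f(470,173,.106),'lock',f(577,190,.106),'line',f(533,188,.148),'wb',f(628,328,.15),'wa',f(366,242,.15))
```

```text
1.7667 [ 0.554961   -0.01014235  0.24139024] [-6.04683090e-04  8.14950600e-01  5.79529872e-01 -5.30529675e-04] 0.04251901576103845 [-0.89968341  0.9645349   0.97684267]
flange [array([0.6576, 0.1135, 0.105 ]), array([ 0.6379, -0.0185,  0.105 ]), array([0.5052, 0.0014, 0.105 ]), array([0.5255, 0.1339, 0.105 ])]
fl c [0.58155  0.057575 0.105   ]
open [0.6449 0.077  0.106 ] lock [0.6354 0.0215 0.106 ] line [0.6282 0.0415 0.148 ] wb [ 0.5567 -0.0057  0.15  ] wa [0.6011 0.1244 0.15  ]
```

View pics/w1.png

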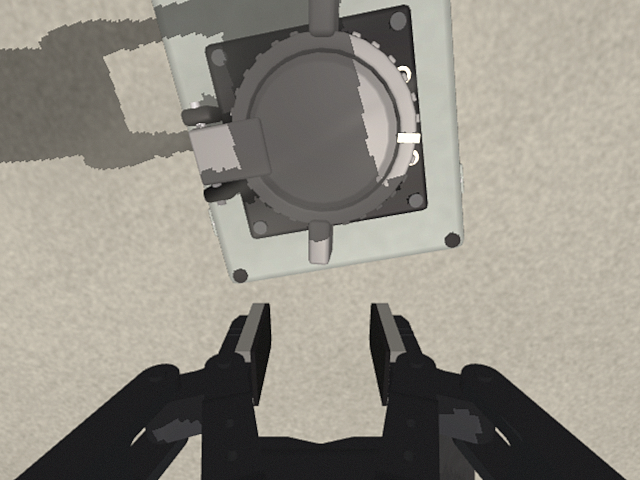

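The wrist view shows wing b at about (319,243) px, the white line at (408,138), the open ring at (404,73), the locked dot at (415,157), and flange corners at (207,43), (410,5), (427,208) and (254,238). I'll compute the axis, wing angle and collar angle from these.

Run:
```python
from h import *
m=dict(np.load('w1.npz'))
c=[ray(m,p,.105) for p in[(207,43),(410,5),(427,208),(254,238)]];print(np.round(c,4),np.mean(c,0))
fs={n:ray(m,p,z) for n,p,z in[('open',(404,73),.106),('lock',(415,157),.106),('line',(408,138),.148),('wbtip',(319,262),.145),('wb',(320,243),.147)]}
ax=np.array([.5815,.0565])
for n,p in fs.items():
    d=p[:2]-ax;print(n,np.round(p,4),np.hypot(*d),np.degrees(np.arctan2(d[1],d[0])))
```

```text
[[ 0.5289  0.1377  0.105 ]
 [ 0.6585  0.1153  0.105 ]
 [ 0.6373 -0.0154  0.105 ]
 [ 0.5071  0.005   0.105 ]] [0.5829607  0.06066493 0.105     ]
open [0.6446 0.0787 0.106 ] 0.06691431788739022 19.368978760970904
lock [0.6379 0.0236 0.106 ] 0.06531316303936428 -30.212015494535954
line [0.6282 0.0427 0.148 ] 0.04865513169623238 -16.495202379994925
wbtip [ 0.5528 -0.0151  0.145 ] 0.07710615431226413 -111.87713141696278
wb [ 0.558  -0.0021  0.147 ] 0.06314754506429052 -111.88481316935942
```

drive_tool --deltas '[{"linear": [4, 1, -20], "twist": 0, "claw": 0.5}, {"linear": [4, 1, -45], "twist": 0, "claw": 0.5}, {"linear": [4, 1, -65], "twist": 0, "claw": 0.5}, {"linear": [4, 1, -80], "twist": 0, "claw": 0.5}, {"linear": [4, 1, -92], "twist": 0, "claw": 0.5}, {"linear": [4, 1, -102], "twist": 0, "claw": 0.5}, {"linear": [4, 1, -110], "twist": 0, "claw": 0.5}, {"linear": [4, 1, -116], "twist": 0, "claw": 0.5}, {"linear": [4, 1, -116], "twist": 0, "claw": 0.4}, {"linear": [4, 1, -116], "twist": 0, "claw": 0.3}, {"linear": [4, 1, -116], "twist": 0, "claw": 0.27}, {"linear": [4, 1, -116], "twist": 0, "claw": 0.27}]' --squeeze 20

```text
clock: 2.82
position: [0.5591, -0.0077, 0.1271]
ee_rot: [0.001, 0.814, 0.581, 0.001]
contact_force: [-0.3, 0.2, 0.3]
width: 0.0232
gripper_force: 0.0
```

Run:
```python
import numpy as np
from rig import sensors
s=sensors.get_state();print(s['clock'],s['position'],s['width'],s['contact_force'],s['gripper_force'])
a=np.radians(np.array([-109,-104,-99,-94,-89,-84,-80]));p=np.array([[.582],[.0585]])+.071*np.array([np.cos(a),np.sin(a)])
print(np.round((p.T-s['position'][:2])*1000))
```

```text
2.8167 [ 0.55906314 -0.00767176  0.12708039] 0.023195469428424185 [-0.25818406  0.20483258  0.32238675] 0.031771357698744396
[[-0. -1.]
 [ 6. -3.]
 [12. -4.]
 [18. -5.]
 [24. -5.]
 [30. -4.]
 [35. -4.]]
```

drive_tool --deltas '[{"linear": [3, -1, 0], "twist": 2.5, "claw": 0.27}, {"linear": [6, -2, 0], "twist": 5, "claw": 0.27}, {"linear": [9, -3, 0], "twist": 7.5, "claw": 0.27}, {"linear": [12, -4, 0], "twist": 10, "claw": 0.27}, {"linear": [15, -4, 0], "twist": 12.5, "claw": 0.27}, {"linear": [18, -5, 0], "twist": 15, "claw": 0.27}, {"linear": [21, -5, 0], "twist": 17.5, "claw": 0.27}, {"linear": [24, -5, 0], "twist": 20, "claw": 0.27}, {"linear": [27, -5, 0], "twist": 22.5, "claw": 0.27}, {"linear": [30, -4, 0], "twist": 25, "claw": 0.27}, {"linear": [33, -4, 0], "twist": 27, "claw": 0.27}, {"linear": [35, -4, 0], "twist": 29, "claw": 0.27}]'

```text
clock: 3.82
position: [0.5934, -0.0115, 0.1268]
ee_rot: [-0.0, 0.642, 0.767, 0.0]
contact_force: [-1.9, 0.9, -0.2]
width: 0.0227
gripper_force: 0.6
```

drive_tool --deltas '[{"linear": [-1, 0, 0], "twist": -1, "claw": 0.28}, {"linear": [-2, 0, 0], "twist": -2, "claw": 0.3}, {"linear": [-2, 0, 0], "twist": -2, "claw": 0.3}, {"linear": [-2, 0, 0], "twist": -2, "claw": 0.3}]'

```text
clock: 4.15
position: [0.5915, -0.0117, 0.1266]
ee_rot: [0.0, 0.656, 0.755, 0.0]
contact_force: [0.1, -0.2, -0.1]
width: 0.0258
gripper_force: 0.0
```

Run:
```python
from h import *
s=sensors.get_state();print(s['clock'],s['position'],s['width'],s['contact_force'],s['gripper_force'])
m=eyes.camera_model('wrist');np.savez('w2.npz',R=m['R'],t=m['t'],intrinsics=m['intrinsics'])
w=eyes.get_image('wrist');sc=eyes.get_image('scene')[130:260,270:440]
o=np.hstack([cv2.resize(w,(427,320)),cv2.resize(sc,(373,320),interpolation=cv2.INTER_CUBIC)])
cv2.imwrite('pics/w2.png',o[:,:,::-1])
```

```text
4.15 [ 0.59150517 -0.0116683   0.12658359] 0.025769176105319144 [ 0.10681125 -0.23325868 -0.10003386] 0.0
```

View pics/w2.png

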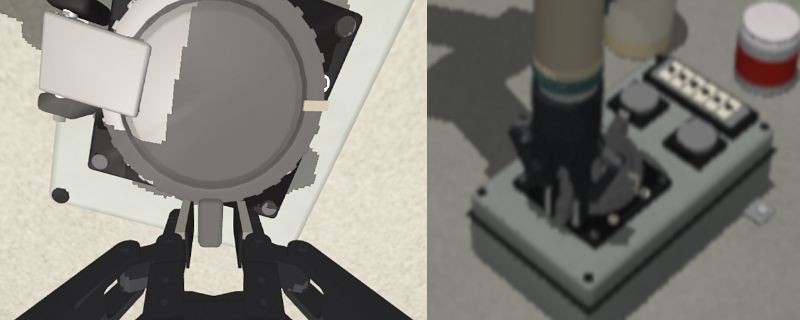

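The wrist half shows wing b between the open fingers at (210,222) and the white line at (315,105), near the open ring at (327,82). The collar has turned back. The scene crop doesn't settle whether the cover is flat, so I'll check it by geometry.

Run:
```python
from h import *
m=dict(np.load('w2.npz'));ax=np.array([.582,.0585]);k=1.5
for z in(.133,.15):
    for n,p in(('line',(315,105)),('wbtip',(209,246)),('wbroot',(208,200)),('hingeplateR',(147,118)),('covL',(122,100)),('covR',(302,100)),('covtop',(212,6)),('covbot',(212,188))):
        q=ray(m,np.array(p)*k,z);d=q[:2]-ax;print(z,n,np.round(q,4),round(np.hypot(*d),4),np.round(np.degrees(np.arctan2(d[1],d[0])),1))
im=eyes.get_image('top');cv2.imwrite('pics/t2.png',cv2.resize(im[185:305,165:330],None,fx=4.8,fy=4.8,interpolation=cv2.INTER_CUBIC)[:,:,::-1])
```

```text
0.133 line [0.6328 0.0667 0.133 ] 0.0515 9.1
0.133 wbtip [ 0.5916 -0.0239  0.133 ] 0.083 -83.4
0.133 wbroot [0.5868 0.0069 0.133 ] 0.0519 -84.7
0.133 hingeplateR [0.55   0.0485 0.133 ] 0.0336 -162.6
0.133 covL [0.5372 0.0556 0.133 ] 0.0449 -176.4
0.133 covR [0.6258 0.0681 0.133 ] 0.0448 12.4
0.133 covtop [0.5758 0.1021 0.133 ] 0.044 98.0
0.133 covbot [0.588  0.0146 0.133 ] 0.0443 -82.2
0.15 line [0.6258 0.0673 0.15  ] 0.0447 11.4
0.15 wbtip [ 0.5901 -0.0111  0.15  ] 0.07 -83.4
0.15 wbroot [0.586  0.0155 0.15  ] 0.0431 -84.7
0.15 hingeplateR [0.5541 0.0516 0.15  ] 0.0288 -166.0
0.15 covL [0.543  0.0578 0.15  ] 0.039 -178.9
0.15 covR [0.6197 0.0686 0.15  ] 0.039 15.0
0.15 covtop [0.5765 0.0979 0.15  ] 0.0398 98.0
0.15 covbot [0.587  0.0222 0.15  ] 0.0366 -82.1
```

View pics/t2.png

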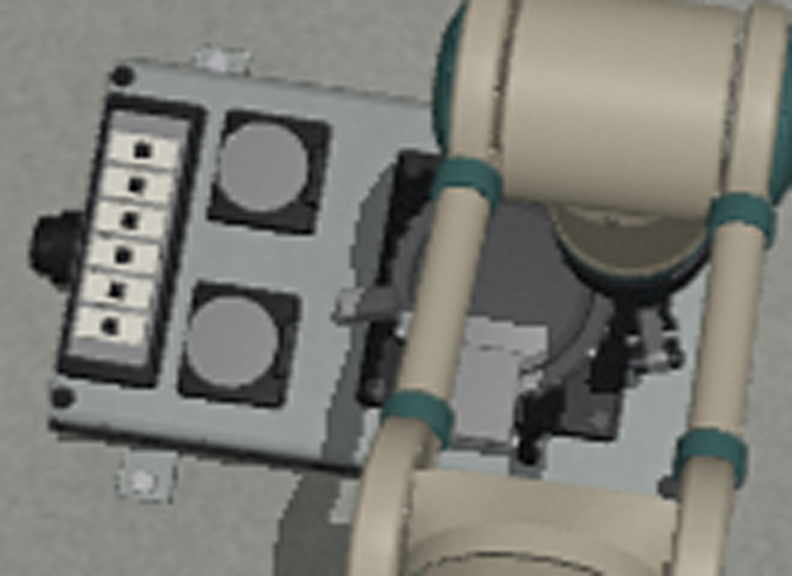

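From that view, every radius fits a collar top at z = 133 mm (line 51.5, cover rim 44–45 all round). So the cover is flat, with the collar at about 0.15 rad. The top view shows the arm covering the socket, with nothing else moved. Next I'll push the collar clockwise.

drive_tool --deltas '[{"linear": [-3, 0, -1], "twist": -2.5, "claw": 0.27}, {"linear": [-6, -1, -2], "twist": -5, "claw": 0.27}, {"linear": [-9, -1, -2], "twist": -7.5, "claw": 0.27}, {"linear": [-12, -1, -2], "twist": -10, "claw": 0.27}, {"linear": [-15, -1, -2], "twist": -12.5, "claw": 0.27}, {"linear": [-18, 0, -2], "twist": -15, "claw": 0.27}, {"linear": [-21, 0, -2], "twist": -17.5, "claw": 0.27}, {"linear": [-24, 1, -2], "twist": -20, "claw": 0.27}, {"linear": [-27, 1, -2], "twist": -22.5, "claw": 0.27}, {"linear": [-30, 2, -2], "twist": -25, "claw": 0.27}, {"linear": [-33, 3, -2], "twist": -27.5, "claw": 0.27}, {"linear": [-36, 4, -2], "twist": -30, "claw": 0.27}]'

```text
clock: 5.3
position: [0.5562, -0.008, 0.1246]
ee_rot: [0.001, 0.83, 0.558, 0.001]
contact_force: [1.5, -0.7, -0.1]
width: 0.0232
gripper_force: 0.7
```

drive_tool --deltas '[{"linear": [-3, 1, 0], "twist": -2.5, "claw": 0.27}, {"linear": [-6, 3, 0], "twist": -5, "claw": 0.27}, {"linear": [-9, 5, 0], "twist": -8, "claw": 0.27}, {"linear": [-12, 7, 0], "twist": -11, "claw": 0.27}, {"linear": [-14, 8, 0], "twist": -13, "claw": 0.27}, {"linear": [-14, 8, 0], "twist": -13, "claw": 0.27}]'

```text
clock: 5.8
position: [0.5415, 0.0003, 0.1246]
ee_rot: [0.0, 0.887, 0.462, 0.0]
contact_force: [-0.8, -0.0, 0.2]
width: 0.0234
gripper_force: 0.1
```

Run:
```python
from h import *
s=sensors.get_state();print(s['clock'],s['position'],s['width'],s['contact_force'],s['gripper_force'])
m=eyes.camera_model('wrist');np.savez('w3.npz',R=m['R'],t=m['t'],intrinsics=m['intrinsics'])
w=eyes.get_image('wrist');cv2.imwrite('pics/w3.png',w[:,:,::-1])
```

```text
5.8 [5.41545675e-01 2.80262337e-04 1.24577229e-01] 0.023430570203165635 [-0.84081305 -0.0339024   0.1779987 ] 0.06418101587769343
```

View pics/w3.png

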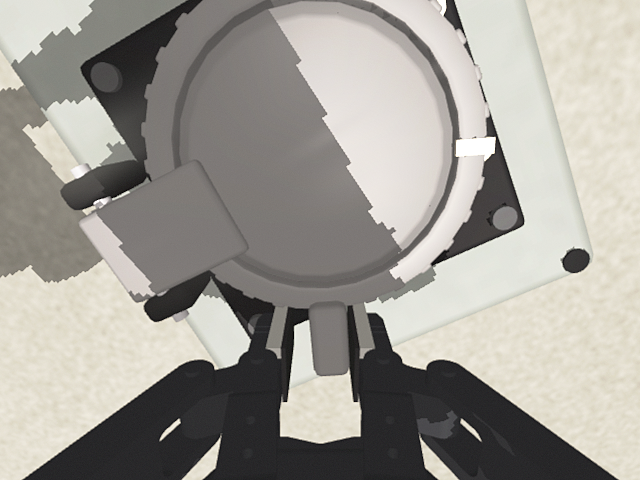

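The white line at (474,147) is nearly level with the locked dot, whose edge shows at (490,152). The wing sits between the fingers at (328,340). I'll measure the collar angle.

Run:
```python
from h import *
m=dict(np.load('w3.npz'));ax=np.array([.582,.0585])
for n,p,z in(('line',(474,147),.133),('wbtip',(331,374),.139),('wbroot',(328,304),.139)):
    q=ray(m,p,z);d=q[:2]-ax;print(n,np.round(q,4),round(np.hypot(*d),4),np.round(np.degrees(np.arctan2(d[1],d[0])),1))
```

```text
line [0.6258 0.0336 0.133 ] 0.0504 -29.6
wbtip [ 0.5403 -0.0086  0.139 ] 0.0791 -121.9
wbroot [0.5562 0.0166 0.139 ] 0.0492 -121.6
```

The collar is at about 0.83–0.87 rad. I'll nudge it about 2° further towards the stop, then re-centre, open and lift away.

drive_tool --deltas '[{"linear": [-1, 1, 0], "twist": -1, "claw": 0.27}, {"linear": [-2, 1.5, 0], "twist": -2, "claw": 0.27}, {"linear": [-2, 1.5, 0], "twist": -2, "claw": 0.27}, {"linear": [0, 0, 0], "twist": 0, "claw": 0.3}, {"linear": [1, -1, 0], "twist": 1, "claw": 0.4}, {"linear": [1, -1, 0], "twist": 1, "claw": 0.45}, {"linear": [1, -1, 0], "twist": 1, "claw": 0.45}, {"linear": [1, -1, 10], "twist": 1, "claw": 0.45}, {"linear": [1, -1, 30], "twist": 1, "claw": 0.45}, {"linear": [1, -1, 60], "twist": 1, "claw": 0.45}, {"linear": [-5, -5, 90], "twist": 1, "claw": 0.45}, {"linear": [-10, -10, 120], "twist": 1, "claw": 0.45}]'

```text
clock: 6.85
position: [0.5311, -0.0092, 0.2462]
ee_rot: [-0.0, 0.883, 0.47, -0.0]
contact_force: [0.7, -0.6, -0.4]
width: 0.0385
gripper_force: 0.0
```

drive_tool --deltas '[{"linear": [-5, -10, 5], "twist": 0, "claw": 0.45}, {"linear": [-5, -10, 5], "twist": 0, "claw": 0.45}, {"linear": [-5, -10, 5], "twist": 0, "claw": 0.45}]'

```text
clock: 7.1
position: [0.5262, -0.0197, 0.2496]
ee_rot: [0.0, 0.883, 0.469, 0.0]
contact_force: [1.2, -0.1, -0.1]
width: 0.0382
gripper_force: 0.0
```

Run:
```python
from h import *
s=sensors.get_state();print(s['clock'],s['position'],s['width'],s['contact_force'])
m=eyes.camera_model('wrist');np.savez('w4.npz',R=m['R'],t=m['t'],intrinsics=m['intrinsics'])
w=eyes.get_image('wrist');cv2.imwrite('pics/w4.png',w[:,:,::-1])
```

```text
7.1 [ 0.52619989 -0.01968428  0.24959136] 0.03821574046676027 [ 1.22584712 -0.05928613 -0.06173603]
```

View pics/w4.png

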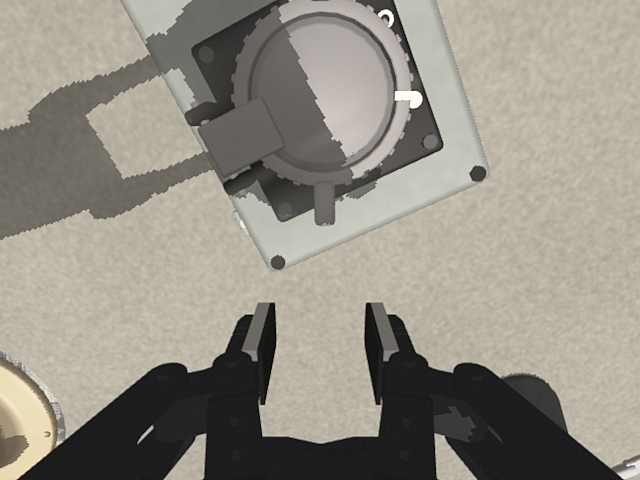

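The white line at (403,96) leads into the locked dot at (415,100), and the open ring is at (386,18). One last angle and flatness check before handing in.

Run:
```python
from h import *
m=dict(np.load('w4.npz'))
cs=[ray(m,p,.106)[:2] for p in((386,18),(415,100))];ax=np.array([.582,.0585])
A=lambda q:np.degrees(np.arctan2(*(q[:2]-ax)[::-1]))
l=ray(m,(402,96),.133);print('open,lock,line',A(cs[0]),A(cs[1]),A(l),np.hypot(*(l[:2]-ax)),'collar',np.radians(A(cs[0])-A(l)))
for p in((324,224),(324,183)):q=ray(m,p,.139);print(A(q),np.hypot(*(q[:2]-ax)))
```

```text
open,lock,line 17.561959479865465 -32.95312542320603 -31.425126703879034 0.04880667329687746 collar 0.8549859448645654
-123.88889824377539 0.07911437551553335
-123.93826883878816 0.05124035106943961
```

```bash
python3 -c "
from rig import manip;print(manip.sign_off())"
```

```text
the job is handed in; nothing more can be done
None
```

The job is handed in: the cover dropped flat, and the collar was turned clockwise to its locked mark at about 0.86–0.90 rad by camera. The arm was lifted clear at about 7 s, and no bystander was touched; the sign-off returned no verdict.

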